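Open the tape dispenser for threading

ROBOT

A 7-joint arm with a two-finger parallel gripper is mounted at the origin on a cart in front of the work surface, level with it; the furniture and walls round the work are solid. World frame = base frame: x ahead of the robot, y to its left, z up, the work surface at z = 0. Lengths are in m, angles in rad, forces in N, time in s.
With the tool pointing down it reaches from about 0.425 to 0.925 m from the base axis. Payload 6.8 kg.
Tool frame: the origin (TCP) lies on the mounting face of the last link; the fingertips stand 173 mm ahead of it and the grasp point (between the pads) lies 155 mm ahead of it (grip_point_offset is the distance from the TCP to the grasp point, in m); x points along the fingers, z is the direction in which the jaws open and shut, and the axes are right-handed (so a half turn about x gives the same grasp; the last joint's range is limited). The gripper opens to 85 mm and grips with 20 to 120 N. Pads are 22 mm wide; open, the fingers measure 114 mm over their backs; the gripper's body (76 mm by 85 mm) begins 54 mm behind the grasp point. The pads swing forward as they close: fully open they stand 13 mm farther back than shut.
Start: joints at [-1.236, 0.477, 0.022, 1.555, -0.011, 1.109, -0.083], TCP at [0.289, 0.61, 0.405] pointing down, gripper open.
Joint ranges: [-2.96, 2.96], [-0.34, 2.1], [-1.41, 1.46], [0.24, 2.44], [-1.37, 4.51], [0.17, 1.92], [-2.96, 2.96]. Speed limits (rad/s): [2.39, 2.39, 3.14, 3.14, 3.14, 3.14, 3.14].

INTERFACE

Orientations are given as a rotation vector (axis times angle).
In Python, from bench import * gives the robot as it stands. The module is installed in compiled form; this text tells all that it offers.
- The arm moves only by the tool servo_tool, never from a script. Its argument "motion" is a list of rows, each a list of 5 numbers: the shift along the tool's x, y, z in m, then the turn about the tool's x in degrees, then the gripper command: -1 is fully open, 1 is shut, values between are in proportion. In form: [[dx, dy, dz, turn, fingers], ...]. A call has 1 to 8 rows; each row is the pose to reach, as a shift and turn from the pose measured when the call began, along the tool's axes at that moment; what a row does not reach only later rows make up. A row lasts 1/10 s, in which the tool goes at most 50 mm and 8.59 degrees, less where a joint would pass 70% of its speed; a pose out of reach is approached as far as the arm can. A call with a gripper value outside its range is refused whole. The fingers move at their own pace and stop on an object; "force" is the grip in N (left out, the last holds). Time passes only in rows, so rows that repeat a pose let the fingers close. It gives the time, the measured TCP pose, the force and the opening at its end, in the units of the state.
- get_obs(): the state, without advancing time (a new reading comes with each control period).
- grab_frame(name): name is "side" or "top"; returns the picture (400x640x3 uint8, red, green, blue); there is no depth.
- camera_params(name): a dict with "mtx" (3x3 intrinsics, pixels), "D" ([k1, k2, p1, p2, k3] as OpenCV has them; the pictures are not rectified), "world_to_cam" (4x4, takes a point from world to camera coordinates). Camera axes: x right, y down, z forward; pixel columns grow to the right and rows downward; lengths in m; the calibration is good to about 2 mm. A picture is of the moment at which its call begins. camera_params takes no time and is no camera call.
- hand_in(): hands the job in, once; it reports no verdict.
The state is a dict: "clock": time; "joints": joint angles; "qvel": joint speeds; "tau": joint torques, N m; "tcp_pos": TCP position; "orientation": TCP orientation; "contact_force": force on the tool from outside, world axes, zero at the start; "moment": the same for the moment, N m; "grip_width": finger opening in m.
Only numpy, scipy, OpenCV 4.12 (cv2) and the standard library are available. Lean on these libraries where they do the work, as an engineer would, in place of code of your own. Each camera call takes 0.05 s, during which the arm holds its last target. There are 200 camera calls.

TASK

A fresh roll has been dropped into the label-tape dispenser: press both spindle caps down until each snaps shut, so that the spindle cannot jump out. Then push the sprung tensioner arm back as far as it goes, past the last click of its ratchet, and finish while still holding it there, off the ratchet and against its spring, so that I can thread the tape under its roller. Leave the things round the dispenser where they are.

Things in the scene. Friction and masses are not known exactly. Their poses are not given: they have to be found in the camera images.
- dispenser: Metal bench tape dispenser, fixed; base 212 x 124 x 14 mm. Origin: middle of the base's underside; x to its rear, y left, z up (its front faces the robot). Tape roll 98 mm dia, 25 wide at y 0 on a spindle at x 45, z 70 (top z 118). Cheeks at y +-40, x -4 to 86 carry the caps. In front tear bar and feed roller, x -104 to -72, to z 90. Pawl post at x -14, y 21 to 38, to z 94.
- cap_l (a joint): Hinge of the left (+y) spindle cap, rad: 0 shut, 1.1 fully open, starts 0.4 to 0.75, kept by friction. Axis along y at dispenser x 75, y +40, z 80 mm; the cap is a bar 12 wide, 6 thick, reaching 73 mm forward (-x) from it. Pressed down it meets its spring latch at 0.17; about 9 N on the pad snaps it past to 0, where it stays by itself.
- cap_l_pad (a point): Middle of the top face of the left cap's black thumb pad (20 x 22 x 6 mm, at the cap's free front end), 63 mm from the hinge axis. Shut, it lies at dispenser x 12, y +40, z 83 mm; z of the point is the pad's face normal.
- cap_r (a joint): Hinge of the right (-y) spindle cap, rad: 0 shut, 1.1 fully open, starts 0.4 to 0.75, kept by friction. Axis along y at dispenser x 75, y -40, z 80 mm; the cap is a bar 12 wide, 6 thick, reaching 73 mm forward (-x) from it. Pressed down it meets its spring latch at 0.17; about 9 N on the pad snaps it past to 0, where it stays by itself.
- cap_r_pad (a point): Middle of the top face of the right cap's black thumb pad (20 x 22 x 6 mm, at the cap's free front end), 63 mm from the hinge axis. Shut, it lies at dispenser x 12, y -40, z 83 mm; z of the point is the pad's face normal.
- tensioner (a joint): Hinge of the sprung tensioner arm, rad: 0 at rest, leaning 20 deg forward on the feed roller; grows as its top is pushed to the rear (dispenser +x); stop at 0.68. Axis along y at dispenser x -50, z 44 mm. Pushing at the bar takes 4 N to start it and 8 N at the stop. Ratchet clicks at 0.22 and, last, 0.48; let go past them, the arm falls back to 0.21 or 0.47 and the pawl carries it.
- thumb_bar (a point): Middle of the tensioner arm's black round thumb bar (13 mm thick, 64 mm long along dispenser y), the arm's top, 95 mm from its axis. At rest at dispenser x -82, z 133 mm, at the stop x -19, z 134 mm. Push it to the rear from in front; free space in front of it and above z 95 mm. Below it two 3 mm side straps at y +-15 run down to the axis.
- spare_roll: Bystander: loose cream label-tape roll lying flat, 98 mm dia, 25 mm tall, left of the dispenser; origin under its middle.
- meal_pack: Bystander: loose clear hinged food pack, 120 x 131 x 28 mm, right of the dispenser; origin under its middle.
- pepper_mill: Bystander: grey-topped glass pepper shaker, 44 mm dia, 90 mm tall, far left; origin under its middle.

How it is judged:
By the outcome, as a careful person would: the job done as asked, in the order asked, and still so for the second after the job is handed in, while the arm keeps its last pose, push and grip.
It also fails if it takes over 42 s, if anything falls off the work surface, if the arm or the gripper's body presses on something with over 40 N, if the wrist force passes 120 N, or if a joint passes its speed limit or range.

## Working session

There is one attempt and no reset: what is moved stays moved. The work goes in short steps, Python scripts to look and compute and a tool call to move; the robot and the scene stay as the last step left them, time stands still between calls to the robot, and variables do not carry over. Pictures are saved under pics/ and viewed, about 8 in all and at most 12, crops included, and the job is handed in when it is done.

Besides the shell and the picture viewer there is one more tool, called after "Call:" as name([rows], argument=value, ...), one row to a line, values as JSON. servo_tool: Moves the arm, as the interface text tells. Its arguments: {"type":"object","properties":{"motion":{"type":"array","items":{"type":"array","items":{"type":"number"}}},"force":{"type":"number"}},"required":["motion"]}

```bash
mkdir -p pics; python3 - <<'E'
from bench import *
import cv2,numpy as np
print(get_obs())
for n in("side","top"):
    im=grab_frame(n);cv2.imwrite(f"pics/{n}0.png",im[:,:,::-1]);print(n,camera_params(n))
E
```

```text
{'clock': 0.0, 'joints': array([-1.23609088,  0.47782353,  0.02235366,  1.55643251, -0.01149816,
        1.1092835 , -0.08312926]), 'qvel': array([ 0.00105499,  0.00032988,  0.00093909, -0.00028187,  0.00036968,
       -0.00019618,  0.00044901]), 'tau': array([-1.73532113e-03, -5.96448684e+01,  1.60688739e+00, -2.81205028e+01,
        1.24119947e-02,  9.28327034e-03, -1.44752698e-05]), 'tcp_pos': array([0.28910642, 0.60966074, 0.40371798]), 'orientation': array([-0.87821688,  1.38822905,  0.87642706]), 'contact_force': array([-0.55358989,  0.32765009, -0.65042163]), 'moment': array([ 0.00589738,  0.0374185 , -0.044241  ]), 'grip_width': 0.0853870600579148}
side {'mtx': array([[362.76847631,   0.        , 318.81338768],
       [  0.        , 362.76847631, 193.75367137],
       [  0.        ,   0.        ,   1.        ]]), 'D': array([-0.00666771,  0.        ,  0.        ,  0.        ,  0.        ]), 'world_to_cam': array([[ 9.99702206e-01, -8.83676382e-03, -2.27466593e-02,
        -5.19834982e-01],
       [-2.43962208e-02, -3.83633576e-01, -9.23163097e-01,
         3.17829737e-02],
       [-5.68607970e-04,  9.23443117e-01, -3.83734916e-01,
         1.16560720e+00],
       [ 0.00000000e+00,  0.00000000e+00,  0.00000000e+00,
         1.00000000e+00]])}
top {'mtx': array([[422.15506424,   0.        , 324.7616619 ],
       [  0.        , 422.15506424, 192.60407393],
       [  0.        ,   0.        ,   1.        ]]), 'D': array([-0.03951315,  0.        ,  0.        ,  0.        ,  0.        ]), 'world_to_cam': array([[ 0.01890727, -0.99980947,  0.00485155, -0.22707462],
       [-0.99523639, -0.01928452, -0.09556485,  0.54550589],
       [ 0.0956402 , -0.00302157, -0.99541138,  1.1750266 ],
       [ 0.        ,  0.        ,  0.        ,  1.        ]])}
```

View pics/side0.png

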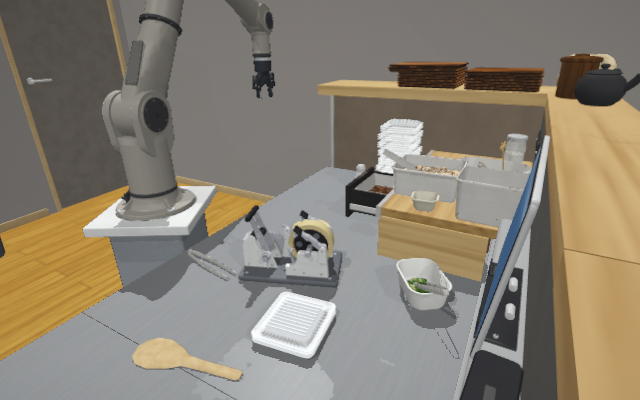

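View pics/top0.png

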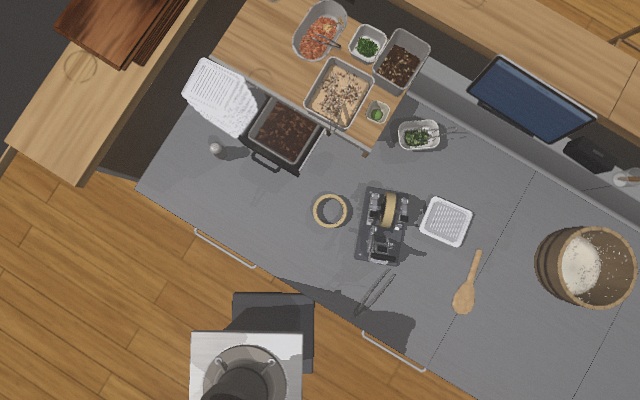

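The dispenser is at about (382,225) in the top view and (295,250) in the side view. The spare roll is at (330,210), the pack at (446,221), the mill at (215,150). Next I'll enlarge the dispenser.

```bash
python3 - <<'E'
import cv2,numpy as np
a=cv2.imread("pics/top0.png")[175:275,340:430];b=cv2.imread("pics/side0.png")[195:295,230:350]
a=cv2.resize(a,None,fx=3.8,fy=5.5,interpolation=2) if 0 else cv2.resize(a,None,fx=4,fy=4,interpolation=2)
b=cv2.resize(b,None,fx=3.6,fy=3.6,interpolation=2)
c=np.zeros((400,800,3),np.uint8);c[:400,:360]=a;c[:360,365:797]=b
cv2.imwrite("pics/c0.png",c)
E
```

```text
(no output)
```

View pics/c0.png

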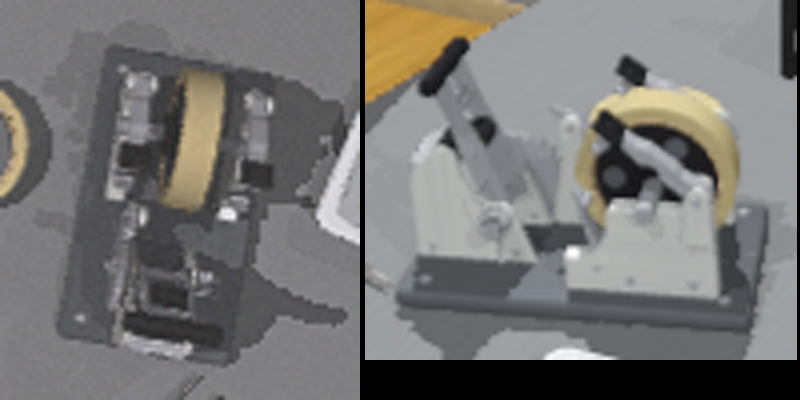

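```bash
cat > h.py <<'E'
from bench import *
import cv2,numpy as np
P={n:camera_params(n) for n in("side","top")}
def ray(n,uv):
    p=P[n];u=cv2.undistortPoints(np.float64([[uv]]),p["mtx"],p["D"])[0,0]
    R=p["world_to_cam"][:3,:3];t=p["world_to_cam"][:3,3]
    return -R.T@t,R.T@np.r_[u,1]
def plane(n,uv,z):
    o,d=ray(n,uv);return o+d*(z-o[2])/d[2]
def tri(a,b):
    o1,d1=ray("top",a);o2,d2=ray("side",b)
    s=np.linalg.lstsq(np.c_[d1,-d2],o2-o1,rcond=None)[0]
    p,q=o1+s[0]*d1,o2+s[1]*d2
    return (p+q)/2,np.linalg.norm(p-q)*1e3
def proj(n,X):
    p=P[n];w=p["world_to_cam"];return cv2.projectPoints(np.float64(X).reshape(-1,1,3),cv2.Rodrigues(w[:3,:3])[0],w[:3,3],p["mtx"],p["D"])[0][:,0]
E
python3 - <<'E'
from h import *
from scipy.spatial.transform import Rotation as R
np.set_printoptions(precision=4,suppress=True)
px=[(367.5,186),(355,259),(398.7,265.5),(408.5,194)]
W=np.array([plane("top",p,.014) for p in px])[:,:2]
D=np.array([(.106,.062),(-.106,.062),(-.106,-.062),(.106,-.062)])
print(W,[np.linalg.norm(W[i]-W[(i+1)%4]) for i in range(4)])
c=W.mean(0);H=D.T@(W-c);a=np.arctan2(H[0,1]-H[1,0],H[0,0]+H[1,1])
M=np.array([[np.cos(a),-np.sin(a)],[np.sin(a),np.cos(a)]])
print("c",c,"yaw",np.degrees(a),"res",(D@M.T+c-W)*1e3)
for n,t,s in[("padL",(373.7,213.7),(304.2,214.4)),("padR",(404.2,218.5),(298,230.3)),("bar",(383.5,257.5),(252,213.3))]:
    X,e=tri(t,s);d=np.r_[M.T@(X[:2]-c),X[2]];print(n,X,"gap",e,"disp",d)
    if n!="bar": print("ang",np.arctan2(d[2]-.08,.075-d[0]))
o=get_obs();print(R.from_rotvec(o["orientation"]).as_matrix())
E
```

```text
[[ 0.5725 -0.3395]
 [ 0.3634 -0.306 ]
 [ 0.3472 -0.4304]
 [ 0.5516 -0.4581]] [np.float64(0.2117964672958666), np.float64(0.12545935336647313), np.float64(0.20629299869237952), np.float64(0.1204252173173255)]
c [ 0.4587 -0.3835] yaw -8.475809228174146 res [[ 0.1488  1.6826]
 [-0.4011 -0.5435]
 [-2.5012  1.2229]
 [ 2.7535 -2.362 ]]
padL [ 0.4877 -0.3458  0.1159] gap 0.7812626924716612 disp [0.0231 0.0415 0.1159]
ang 0.6051999025858412
padR [ 0.477  -0.4255  0.1193] gap 0.4303786516134281 disp [ 0.0243 -0.0388  0.1193]
ang 0.6598453549910042
bar [ 0.3764 -0.3697  0.133 ] gap 1.846029042111749 disp [-0.0834  0.0015  0.133 ]
[[-0.0006 -0.9036  0.4284]
 [-0.0015  0.4284  0.9036]
 [-1.     -0.0001 -0.0016]]
```

Call:
servo_tool([
  [0,-0.41,-0.37,-8,1],
  [0,-0.41,-0.37,-17,1],
  [0,-0.41,-0.37,-17,1],
  [0,-0.41,-0.37,-17,1],
  [0,-0.41,-0.37,-17,1],
  [0,-0.41,-0.37,-17,1],
  [0,-0.41,-0.37,-17,1],
  [0,-0.41,-0.37,-17,1],
], force=60)

```text
clock: 0.9
tcp_pos: [0.4428, 0.2384, 0.4044]
orientation: [-1.102, 1.276, 1.101]
contact_force: [2.2, -0.5, 1.1]
grip_width: -0.0001
```

```bash
cat >> h.py <<'E'
from scipy.spatial.transform import Rotation as Rt
np.set_printoptions(precision=4,suppress=True)
YAW=np.radians(-8.5);C=np.array([.4587,-.3835])
M=np.array([[np.cos(YAW),-np.sin(YAW)],[np.sin(YAW),np.cos(YAW)]])
def w(d): return np.r_[M@np.array(d[:2])+C,d[2]]      # dispenser -> world
def to(*pts,tip=.173):                                   # tip goals in dispenser frame -> shifts
    o=get_obs();T=Rt.from_rotvec(o["orientation"]).as_matrix()
    p=o["tcp_pos"];tipd=np.r_[M.T@(p[:2]-C),p[2]-tip]
    print("t",round(o["clock"],2),"tip disp",tipd,"F disp",M.T@o["contact_force"][:2],o["contact_force"][2],"w",o["grip_width"],"j",o["joints"])
    print("ztool yaw",np.degrees(np.arctan2(T[1,2],T[0,2])),"x",T[:,0])
    for d in pts: print(d,T.T@(w(d)+[0,0,tip]-p))
E
python3 -c "
from h import *
to((.02,.04,.2))"
```

```text
t 0.9 tip disp [-0.1076  0.6127  0.2314] F disp [ 2.2144 -0.2094] 1.1328836421634216 w -0.00014160800566228267 j [-0.7057  0.1928  0.1001  1.9652 -0.022   0.9862  0.8295]
ztool yaw 81.63606371601182 x [-0.0008 -0.0016 -1.    ]
(0.02, 0.04, 0.2) [ 0.0323 -0.1263 -0.573 ]
```

Call:
servo_tool([
  [0,-0.126,-0.573,0,1],
  [0,-0.126,-0.573,0,1],
  [0,-0.126,-0.573,0,1],
  [0,-0.126,-0.573,0,1],
  [0,-0.126,-0.573,0,1],
  [0,-0.126,-0.573,0,1],
  [0,-0.126,-0.573,0,1],
  [0,-0.126,-0.573,0,1],
])

```text
clock: 1.7
tcp_pos: [0.4704, -0.1604, 0.4051]
orientation: [-1.102, 1.276, 1.101]
contact_force: [0.7, 0.1, -0.1]
grip_width: -0.0
```

```bash
python3 -c "
from h import *
to((.02,.04,.15))"
```

```text
t 1.7 tip disp [-0.0214  0.2223  0.2321] F disp [0.6423 0.223 ] -0.09228482176072685 w -1.1668349434496498e-05 j [-0.1602  0.1848  0.4149  1.994  -0.0876  0.98    1.7224]
ztool yaw 81.6469315919044 x [-0.0005 -0.0013 -1.    ]
(0.02, 0.04, 0.15) [ 0.0824 -0.041  -0.1823]
```

Call:
servo_tool([
  [0.02,-0.041,-0.182,0,1],
  [0.04,-0.041,-0.182,0,1],
  [0.06,-0.041,-0.182,0,1],
  [0.06,-0.041,-0.182,0,1],
  [0.07,-0.041,-0.182,0,1],
  [0.075,-0.041,-0.182,0,1],
  [0.075,-0.041,-0.182,0,1],
  [0.075,-0.041,-0.182,0,1],
])

```text
clock: 2.5
tcp_pos: [0.4851, -0.3452, 0.3308]
orientation: [-1.103, 1.274, 1.102]
contact_force: [0.1, 1.3, -0.4]
grip_width: 0.0001
```

```bash
python3 -c "
from h import *
n='side';a=grab_frame('side')[:,:,::-1][170:290,220:360];b=grab_frame('top')[:,:,::-1][160:280,330:450]
a=cv2.resize(a,None,fx=3.2,fy=3.2,interpolation=2);b=cv2.resize(b,None,fx=2.9,fy=3.2,interpolation=2)
cv2.imwrite('pics/c1.png',np.hstack([a,b]))
to((.02,.04,.10),(.014,.04,.085),(.012,.04,.08),(.012,.04,.074))"
```

```text
t 2.6 tip disp [0.0205 0.0415 0.1583] F disp [ 0.6765 -0.1973] 0.33779512475135703 w -0.00015593228085581447 j [ 0.1691  0.4552  0.4547  1.8459 -0.2493  0.8952  2.1675]
ztool yaw 81.76690064756201 x [ 0.001  -0.0013 -1.    ]
(0.02, 0.04, 0.1) [ 0.0583  0.0006 -0.0014]
(0.014, 0.04, 0.085) [ 0.0733  0.0066 -0.0014]
(0.012, 0.04, 0.08) [ 0.0783  0.0086 -0.0014]
(0.012, 0.04, 0.074) [ 0.0843  0.0086 -0.0014]
```

View pics/c1.png

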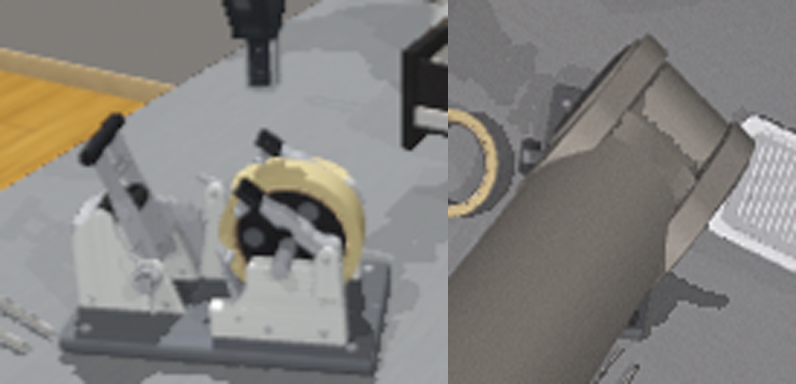

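The closed fingertips stand above the left pad: tip at crop (260,85), pad at (268,143), about 40 mm apart as computed. Pressing now.

Call:
servo_tool([
  [0.02,0,-0.001,0,1],
  [0.035,0,-0.001,0,1],
  [0.045,0.001,-0.001,0,1],
  [0.055,0.003,-0.001,0,1],
  [0.062,0.005,-0.001,0,1],
  [0.068,0.007,-0.001,0,1],
  [0.072,0.007,-0.001,0,1],
  [0.075,0.008,-0.001,0,1],
])

```text
clock: 3.4
tcp_pos: [0.4772, -0.3455, 0.2563]
orientation: [-1.105, 1.273, 1.101]
contact_force: [1.3, 0.4, 9.3]
grip_width: -0.0001
```

```bash
python3 -c "
from h import *
to((.012,.04,.08),(.012,.04,.074))"
```

```text
t 3.4 tip disp [0.0127 0.0403 0.0833] F disp [1.194  0.5813] 9.261029880891426 w -5.218381804395666e-05 j [ 0.2138  0.5467  0.407   1.9081 -0.3077  0.7453  2.2228]
ztool yaw 81.7708313978655 x [ 0.0018 -0.0017 -1.    ]
(0.012, 0.04, 0.08) [ 0.0033  0.0007 -0.0003]
(0.012, 0.04, 0.074) [ 0.0093  0.0007 -0.0003]
```

Call:
servo_tool([
  [0.003,0,0,0,1],
  [0.006,0,0,0,1],
  [0.006,0,0,0,1],
])

```text
clock: 3.7
tcp_pos: [0.477, -0.3464, 0.2555]
orientation: [-1.103, 1.271, 1.099]
contact_force: [-13.3, 12.0, 51.3]
grip_width: -0.0003
```

```bash
python3 -c "
from h import *
to((.022,.04,.17),(.022,-.04,.16))"
```

```text
t 3.7 tip disp [0.0126 0.0394 0.0825] F disp [-14.9535   9.926 ] 51.262482591133804 w -0.0002836398395021516 j [ 0.2176  0.5481  0.4052  1.9078 -0.3122  0.7439  2.227 ]
ztool yaw 81.70100734334983 x [ 0.0041  0.0005 -1.    ]
(0.022, 0.04, 0.17) [-0.0875 -0.0098  0.0006]
(0.022, -0.04, 0.16) [-0.0776 -0.0094 -0.0794]
```

Hard stop at 82.5 mm tip height, so the left cap is shut. Lift and cross to the right pad.

Call:
servo_tool([
  [-0.045,0,0,0,1],
  [-0.08,-0.005,0,0,1],
  [-0.08,-0.009,-0.04,0,1],
  [-0.078,-0.009,-0.079,0,1],
  [-0.078,-0.009,-0.079,0,1],
  [-0.078,-0.009,-0.079,0,1],
])

```text
clock: 4.3
tcp_pos: [0.4732, -0.4268, 0.3329]
orientation: [-1.101, 1.272, 1.098]
contact_force: [0.0, 0.9, -0.3]
grip_width: 0.0004
```

```bash
python3 -c "
from h import *
to((.022,-.04,.12),(.012,-.04,.0835))"
```

```text
t 4.3 tip disp [ 0.0208 -0.0407  0.1599] F disp [-0.132   0.8865] -0.25846384395516053 w 0.0004416608377374817 j [ 0.3048  0.5203  0.4593  1.7425 -0.2793  0.9413  2.3004]
ztool yaw 81.55813747627072 x [ 0.0033  0.0005 -1.    ]
(0.022, -0.04, 0.12) [ 0.04   -0.0011  0.0007]
(0.012, -0.04, 0.0835) [0.0764 0.009  0.0006]
```

Call:
servo_tool([
  [0.02,0,0.001,0,1],
  [0.035,0,0.001,0,1],
  [0.045,0.001,0.001,0,1],
  [0.055,0.003,0.001,0,1],
  [0.062,0.005,0.001,0,1],
  [0.069,0.007,0.001,0,1],
  [0.074,0.008,0.001,0,1],
  [0.077,0.009,0.001,0,1],
])

```text
clock: 5.1
tcp_pos: [0.465, -0.4245, 0.2562]
orientation: [-1.102, 1.272, 1.097]
contact_force: [2.4, 2.2, 18.5]
grip_width: 0.0001
```

```bash
python3 -c "
from h import *
to((.012,-.04,.08))"
```

```text
t 5.1 tip disp [ 0.0123 -0.0396  0.0832] F disp [2.0658 2.5203] 18.460371026806477 w 9.222289140542944e-05 j [ 0.3415  0.6038  0.4145  1.8091 -0.3308  0.7935  2.3481]
ztool yaw 81.56966126308933 x [ 0.0046 -0.     -1.    ]
(0.012, -0.04, 0.08) [ 0.0032  0.0003 -0.0004]
```

Call:
servo_tool([
  [0.002,0,0,0,1],
  [0.002,0,0,0,1],
])

```text
clock: 5.3
tcp_pos: [0.4649, -0.4247, 0.2562]
orientation: [-1.102, 1.27, 1.096]
contact_force: [-4.2, 5.0, 18.4]
grip_width: -0.0001
```

```bash
python3 -c "
from h import *
to((.015,-.04,.17),(-.04,0,.2),(-.12,0,.2),(-.12,0,.124))"
```

```text
t 5.3 tip disp [ 0.0122 -0.0399  0.0832] F disp [-4.8547  4.3201] 18.449312602880962 w -8.167692338787394e-05 j [ 0.3426  0.6038  0.414   1.8089 -0.3321  0.7935  2.3494]
ztool yaw 81.55215211337739 x [ 0.0057  0.0007 -1.    ]
(0.015, -0.04, 0.17) [-0.0868 -0.0032 -0.    ]
(-0.04, 0, 0.2) [-0.117   0.0516  0.0401]
(-0.12, 0, 0.2) [-0.1175  0.1316  0.0402]
(-0.12, 0, 0.124) [-0.0415  0.132   0.04  ]
```

Call:
servo_tool([
  [-0.045,0,0,0,1],
  [-0.09,0,0.01,0,1],
  [-0.118,0.05,0.04,0,1],
  [-0.118,0.1,0.04,0,1],
  [-0.118,0.137,0.04,0,1],
  [-0.118,0.137,0.04,0,1],
  [-0.118,0.137,0.04,0,1],
])

```text
clock: 6.0
tcp_pos: [0.3336, -0.3652, 0.3739]
orientation: [-1.101, 1.27, 1.094]
contact_force: [0.2, -0.7, 0.2]
grip_width: 0.0
```

```bash
python3 -c "
from h import *
a=grab_frame('side')[:,:,::-1][170:290,220:360];b=grab_frame('top')[:,:,::-1][160:280,330:450]
a=cv2.resize(a,None,fx=3.4,fy=3.4,interpolation=2);b=cv2.resize(b,None,fx=2.6,fy=3.4,interpolation=2)
cv2.imwrite('pics/c2.png',np.hstack([a,b]))
to((-.125,0,.125),(-.1,0,.125))"
```

```text
t 6.1 tip disp [-0.1244 -0.0002  0.2008] F disp [ 0.5461 -0.6132] -0.5295499417354302 w 0.00013047988113529198 j [ 0.2497  0.2323  0.5301  2.0372 -0.1545  0.9039  2.2875]
ztool yaw 81.59649034333151 x [ 0.0067 -0.0002 -1.    ]
(-0.125, 0, 0.125) [0.0757 0.0011 0.0001]
(-0.1, 0, 0.125) [ 0.0759 -0.0239  0.0001]
```

View pics/c2.png

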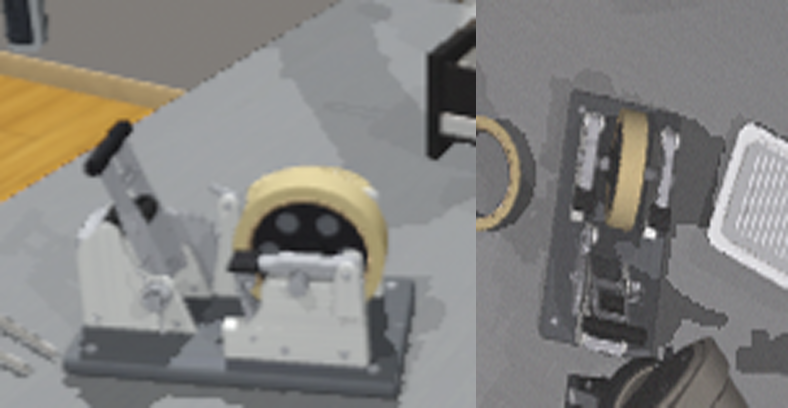

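The right cap lies flat (pad at crop (243,262)), and in the top view both caps look alike: bars level, pads at (579,215) and (660,222). Neither bystander has moved. Now I descend in front of the thumb bar and push.

Call:
servo_tool([
  [0.04,0.001,0,0,1],
  [0.076,0.001,0,0,1],
  [0.076,0.001,0,0,1],
  [0.076,-0.01,0,0,1],
  [0.076,-0.02,0,0,1],
  [0.076,-0.03,0,0,1],
  [0.076,-0.04,0,0,1],
  [0.076,-0.05,0,0,1],
])

```text
clock: 6.9
tcp_pos: [0.3857, -0.3735, 0.2996]
orientation: [-1.103, 1.271, 1.095]
contact_force: [-7.6, -0.0, 5.6]
grip_width: 0.0001
```

```bash
python3 -c "
from h import *
to((-.05,0,.125),(-.036,0,.125))"
```

```text
t 6.9 tip disp [-0.0737 -0.0009  0.1266] F disp [-7.5445 -1.1746] 5.584120234572151 w 0.0001179033441061108 j [ 0.2758  0.4119  0.4752  2.0091 -0.2699  0.7752  2.334 ]
ztool yaw 81.5559737282156 x [ 0.0061 -0.0007 -1.    ]
(-0.05, 0, 0.125) [ 0.0018 -0.0237  0.0009]
(-0.036, 0, 0.125) [ 0.0019 -0.0377  0.0008]
```

Call:
servo_tool([
  [0.002,-0.008,0,0,1],
  [0.002,-0.016,0,0,1],
  [0.002,-0.022,0,0,1],
  [0.002,-0.028,0,0,1],
  [0.002,-0.032,0,0,1],
])

```text
clock: 7.4
tcp_pos: [0.4158, -0.3786, 0.2978]
orientation: [-1.099, 1.275, 1.099]
contact_force: [-10.5, -1.4, -5.6]
grip_width: 0.0004
```

```bash
python3 -c "
from h import *
a=grab_frame('side')[:,:,::-1][150:290,220:360];b=grab_frame('top')[:,:,::-1][160:280,330:450]
a=cv2.resize(a,None,fx=3.4,fy=3.4,interpolation=2)
cv2.imwrite('pics/c3.png',a)
to((-.036,0,.125),(-.03,0,.125))"
```

```text
t 7.5 tip disp [-0.043  -0.0015  0.1247] F disp [-9.2316 -3.1721] -4.077404728101741 w -0.0001317850155676416 j [ 0.2645  0.4541  0.4677  1.9495 -0.2805  0.8002  2.311 ]
ztool yaw 81.50740141478244 x [ 0.0013  0.0001 -1.    ]
(-0.036, 0, 0.125) [-0.0003 -0.007   0.0014]
(-0.03, 0, 0.125) [-0.0003 -0.013   0.0014]
```

View pics/c3.png

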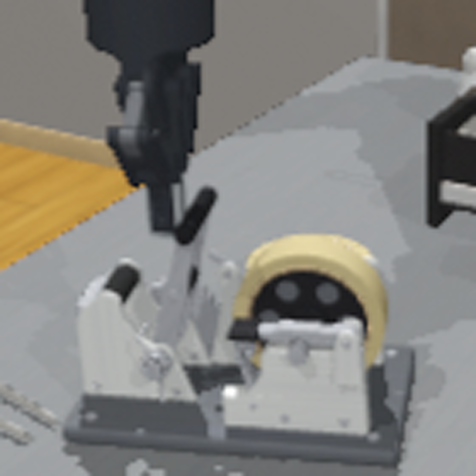

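The finger pushes the middle of the bar; the bar now leans to the rear (its centre is at crop (198,216)). I continue to the stop.

Call:
servo_tool([
  [0,-0.004,0.001,0,1],
  [0,-0.008,0.001,0,1],
  [0,-0.011,0.001,0,1],
  [0,-0.013,0.001,0,1],
  [0,-0.013,0.001,0,1],
])

```text
clock: 8.0
tcp_pos: [0.4241, -0.38, 0.2966]
orientation: [-1.089, 1.282, 1.106]
contact_force: [-17.9, 0.6, -2.4]
grip_width: 0.0
```

```bash
python3 -c "
from h import *
to((-.03,0,.125))"
```

```text
t 8.0 tip disp [-0.0347 -0.0016  0.1236] F disp [-17.7757  -2.0106] -2.366467713580732 w 4.0674418062104077e-07 j [ 0.2591  0.4694  0.4692  1.9297 -0.2795  0.8178  2.2991]
ztool yaw 81.3234347710865 x [-0.0105  0.0042 -0.9999]
(-0.03, 0, 0.125) [-0.0015 -0.0047  0.0016]
```

```bash
python3 -c "
from h import *
f=grab_frame('side')[:,:,::-1];g=grab_frame('top')[:,:,::-1]
s=3.4
def bar(th,y): q=np.radians(-20)+th; return w((-.05+.095*np.sin(q),y,.044+.095*np.cos(q)))
a=cv2.resize(f[150:290,220:360],None,fx=s,fy=s,interpolation=2)
for th,c in((.47,(0,0,255)),(.68,(0,255,0))):
    for y in(-.032,.032):
        p=(proj('side',bar(th,y))[0]-[220,150]+.5)*s;cv2.circle(a,tuple(int(v) for v in p),3,c,-1);print(th,y,p)
b=cv2.resize(g[160:280,300:480],None,fx=1.75,fy=3.4,interpolation=2)[:,:320]
a=a[:408]
cv2.imwrite('pics/c4.png',np.hstack([a,b[:408]]))
for i in range(6): grab_frame('side')
to((-.03,0,.125))"
```

```text
0.47 -0.032 [163.596  236.1903]
0.47 0.032 [190.2652 191.7326]
0.68 -0.032 [195.8509 244.2942]
0.68 0.032 [220.174  199.1837]
t 8.4 tip disp [-0.0348 -0.0016  0.1236] F disp [-17.1105  -2.4925] -2.1478769023514825 w 0.0003135174554789492 j [ 0.2591  0.4692  0.4691  1.93   -0.2796  0.8173  2.2991]
ztool yaw 81.3172343992461 x [-0.0101  0.0041 -0.9999]
(-0.03, 0, 0.125) [-0.0015 -0.0047  0.0016]
```

View pics/c4.png

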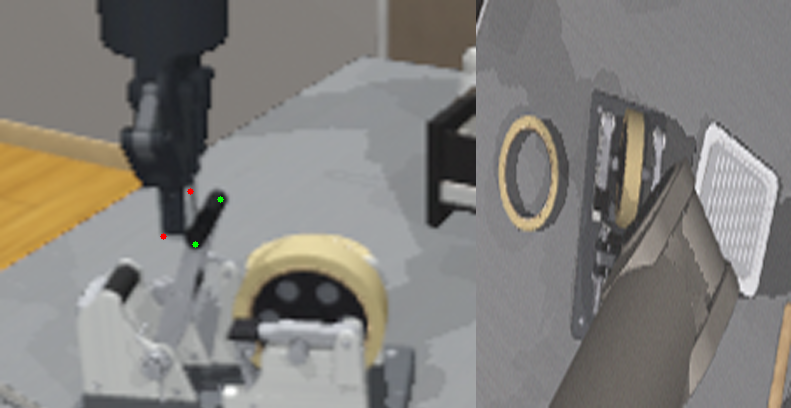

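The bar lies on the green marks (0.68, the stop), clear of the red ones (0.47, the ratchet), and the push holds steady at 17 N. One last check, on the cap pads from the earlier top view, before I hand in.

```bash
python3 -c "
from h import *
print('seen L (369.6,223.2) R (400.8,225.3)')
for y in(.04,-.04):
  for th in(0,.17,.6): print(y,th,proj('top',w((.075-.063*np.cos(th)+.003*-np.sin(th),y,.08+.063*np.sin(th)+.003*np.cos(th)))))"
```

```text
seen L (369.6,223.2) R (400.8,225.3)
0.04 0 [[372.1656 218.5425]]
0.04 0.17 [[372.6517 218.258 ]]
0.04 0.6 [[374.2808 214.5733]]
-0.04 0 [[401.3762 223.4638]]
-0.04 0.17 [[402.134  223.2251]]
-0.04 0.6 [[404.3878 219.6457]]
```

```bash
python3 -c "
from bench import *
print(hand_in())"
```

```text
the job is handed in; nothing more can be done
None
```

I pressed both spindle caps down until they stopped hard, left first. I then pushed the thumb bar to its rear stop and handed in at 8.4 s on the clock with the arm still holding it there.

- **Caps:** The fingertips stopped at 82.5 mm on the left and 83.2 mm on the right, against a shut pad height of 83 mm. The push reached about 51 N on the left, more than I meant to use, and 18 N on the right; both are above the 9 N the latch needs. The side view shows the right cap lying flat. The left cap is hidden there, and the top view could not tell a shut cap from one resting on its latch. So the left cap rests mainly on the height and force readings.
- **Tensioner:** In the side view the bar lies on the mark I projected for 0.68 rad, the stop, and clear of the one for the 0.47 rad ratchet position. The push held at about 17 N, above the 8 N the spring needs at the stop.
- **Things round the dispenser:** The spare roll and the meal pack showed no movement in the later views, and the fingers stayed well clear of them. I did not look at the pepper mill again after the first pictures, but the arm's path stayed away from it.

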